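# Set the doctor blade gap of a film applicator to its gauge

### The arm

A 6-joint arm with a two-finger parallel gripper is mounted at the origin on a cart in front of the work surface, level with it; the furniture and walls round the work are solid. World frame = base frame: x ahead of the robot, y to its left, z up, the work surface at z = 0. Lengths are in m, angles in rad, forces in N, time in s.
With the tool pointing down it reaches from about 0.35 to 0.775 m from the base axis. Payload 5.5 kg.
Tool frame: the origin (TCP) lies at the very end of the fingers, on their centre line; the grasp point (between the pads) lies manip.tcp_to_grasp behind it (manip.tcp_to_grasp is the distance from the TCP to the grasp point, in m); z points along the fingers, y is the line along which they close (so a half turn about z gives the same grasp; the last joint's range is limited). The gripper opens to 85 mm and grips with 20 to 120 N. Pads are 22 mm wide; open, the fingers measure 114 mm over their backs; the gripper's body (76 mm by 85 mm) begins 54 mm behind the grasp point. The pads swing forward as they close: fully open they stand 13 mm farther back than shut.
Start: joints at [-1.35, 0.313, 0.046, 1.304, 0, 1.431], TCP at [0.203, -0.538, 0.231] pointing down, gripper open.
Joint ranges: [-2.76, 2.76], [-0.86, 1.69], [-1.03, 1.26], [-2.2, 2.34], [-1.47, 1.5], [-3.14, 3.14]. Speed limits (rad/s): [2.57, 2.57, 3.14, 3.14, 3.14, 3.14].

### API

Orientations are given as a unit quaternion [x, y, z, w].
In Python, from bench import manip gives the robot as it stands.
- The arm moves only by the tool apply_moves, never from a script. Its argument "deltas" is a list of rows, each a list of 3 entries, a list of its own where there are three numbers: the shift along the tool's x, y, z in m, then the turn, a rotation vector about the tool's x, y, z in rad, then the opening, from -1 (shut) to 1 (fully open), so that 0 is half open. A call has 1 to 12 rows; each row is the pose to reach, as a shift and turn from the pose commanded when the call began, along the tool's axes at that moment; what a row does not reach only later rows make up. A row lasts 1/12 s, in which the tool goes at most 41.7 mm and 7.16 degrees, less where a joint would pass 70% of its speed; a pose out of reach is approached as far as the arm can. A call with a gripper value outside its range is refused whole. The fingers move at their own pace and stop on an object; "squeeze" is the grip in N (left out, the last holds). Time passes only in rows, so rows that repeat a pose let the fingers close. It gives the time, the measured TCP pose, the force, the opening and the grip force at its end, in the units of the state.
- manip.state(): the state, without advancing time (a new reading comes with each control period).
- manip.camera(name): name is "scene" or "top"; returns a dict with "frame" (480x640x3 uint8, red, green, blue), "K" (3x3 intrinsics, pixels), "k1" (the pictures are not rectified: a ray, as slopes to the right and down, at radius r is drawn at 1 + k1 r^2 times it, then the intrinsics apply), "position" and "attitude" of the camera in the world. Camera axes: x right, y down, z forward; pixel columns grow to the right and rows downward; lengths in m; the calibration is good to about 2 mm. A picture is of the moment at which its call begins. There is no depth.
- manip.job_done(): hands the job in; it is judged then, once.
The state is a dict: "time": time; "qpos": joint angles; "qd": joint speeds; "joint_efforts": joint torques, N m; "position": TCP position; "ee_rot": TCP orientation; "force": force on the tool from outside, world axes, zero at the start; "wrist_torque": the same for the moment, N m; "width": opening from 0.0 (shut) to 1.0 (fully open); "finger_force": force on a finger pad.
Only numpy, scipy, OpenCV 4.12 (cv2) and the standard library are available. Lean on these libraries where they do the work, as an engineer would, in place of code of your own. Each camera call takes 0.05 s, during which the arm holds its last target. There are 200 camera calls.

### The job

Two film applicators stand on the bench, and one has a flat steel gauge strip lying in the gap under its blade. Turn the screw on top of that one clockwise until the blade just drags on the gauge, neither loose nor pinched hard, and let go. Leave the gauge where it lies and leave the other applicator's screw alone.

Things in the scene. Friction and masses are not known exactly. Their poses are not given: they have to be found in the camera images.
- stand: The applicator that holds the gauge, fixed to the worktop: aluminium base 110 x 130 mm (x, y), its top at z = 14 mm; two posts; over the blade a steel bridge 34 x 122 mm (x, y), its top at z = 78 mm. Origin: under its centre, on the screw's vertical axis. x to its back, y along bridge and blade, z up; its front is -x.
- screw (a joint): Its screw, rad, growing clockwise seen from above. Starts at 0.35 to 0.9. Black wing bar on the bridge: 46 mm long, 13 thick, z = 87 to 116 mm, stays at that height; along the stand's x at 0, along y (in line with the bridge) at 1.57. Blade meets the gauge at about 1.38, drags rightly at about 1.57 (4 N), pinches from 1.8; stop 2.4. Stays where left (friction 0.15 N m).
- blade: Sprung doctor blade under that bridge: upright steel plate 76 mm wide (y), 5 thick (x), 16 high. Origin: middle of its lower edge, on the screw's axis; axes as the stand's. The screw lowers it 8 mm per rad until the edge meets the gauge at z = 20 mm; then it stays there and a spring above it presses 2 N harder per mm (16 N per rad).
- gauge: Loose flat steel gauge strip, 6 mm thick, 16 wide, about 119 long, lying on the base under the blade, with a round 26 mm end standing out at the stand's front. Origin: underside of the strip, within 10 mm of the screw's axis; x along the strip, away from the round end, z up.
- idle_wing_end (a point): One end of the wing bar of the other applicator (same make and size, no gauge in its gap), 23 mm from its screw's axis, at z = 101 mm. To be left alone.
Things that resemble listed ones, but are neither listed nor needed, are in the scene too. There is more than one size of the gauge; the one meant has the size given above.

How it is judged:
By the outcome, as a careful person would: the job done as asked, in the order asked, and still so for the second after the job is handed in, with the robot touching nothing.
It also fails if it takes over 32 s, if anything falls off the work surface, if the arm or the gripper's body presses on something with over 40 N, if the wrist force passes 120 N, or if a joint passes its speed limit or range.

## Working session

There is one attempt and no reset: what is moved stays moved. The work goes in short steps, Python scripts to look and compute and a tool call to move; the robot and the scene stay as the last step left them, time stands still between calls to the robot, and variables do not carry over. Pictures are saved under pics/ and viewed, at most 10 in all, crops included, and the job is handed in when it is done.

Besides the shell and the picture viewer there is one more tool, called after "Request:" as name(argument=value, ...), one argument or row to a line, values as JSON. apply_moves: Moves the arm, as the interface text tells. Its arguments: {"type":"object","properties":{"deltas":{"type":"array"},"squeeze":{"type":"number"}},"required":["deltas"]}

```bash
mkdir -p pics; cat > h.py <<'E'
import numpy as np, cv2
from scipy.spatial.transform import Rotation as R
from bench import manip
def snap(n,f):
    c=manip.camera(n); cv2.imwrite(f,c["frame"][:,:,::-1]); return c
def att(c):
    a=np.array(c["attitude"],float); return a if a.shape==(3,3) else R.from_quat(a).as_matrix()
def ray(c,u,v):
    k=c["k1"]; p=cv2.undistortPoints(np.array([[[u,v]]],float),np.array(c["K"],float),np.array([k,0,0,0],float))[0,0]
    return np.array(c["position"]),att(c)@np.array([p[0],p[1],1])
def onz(c,u,v,z):
    o,d=ray(c,u,v); return o+d*(z-o[2])/d[2]
def proj(c,P):
    q=att(c).T@(np.array(P)-c["position"]); q=q[:2]/q[2]; q=q*(1+c["k1"]*(q@q)); K=np.array(c["K"]); return K[0,0]*q[0]+K[0,2],K[1,1]*q[1]+K[1,2]
E
python3 - <<'E'
from h import *
import pickle
for n in("top","scene"):
    c=snap(n,f"pics/{n}0.png"); pickle.dump(c,open(n+"0.pkl","wb")); print(n,c["position"],c["attitude"],c["k1"])
print(manip.state(),manip.tcp_to_grasp)
E
```

```text
top [ 0.39071838 -0.01885585  0.92850366] [-0.69444072  0.7157462  -0.04303184  0.06006437] -0.089797837684806
scene [0.09538854 0.47318337 0.81343257] [-0.33271604  0.87569498 -0.33007141  0.1162377 ] -0.08462907861568246
{'time': 0.1, 'qpos': array([-1.34962574e+00,  3.13931005e-01,  4.50887692e-02,  1.30359528e+00,
        3.25485917e-05,  1.43120297e+00]), 'qd': array([ 0.00065175, -0.00365901,  0.00036997, -0.00135744, -0.00021291,
        0.00027294]), 'joint_efforts': array([ 2.29158875e-03, -4.81722665e+01,  2.99245423e+01,  1.27053238e-02,
       -1.12510427e-04,  1.44078183e-05]), 'position': array([ 0.20287206, -0.53753752,  0.23049323]), 'ee_rot': array([ 9.83774908e-01,  1.79405286e-01, -1.72008661e-05, -8.20575280e-04]), 'force': array([ 0.08429516, -1.02425689, -0.6930767 ]), 'wrist_torque': array([-0.00765033, -0.00563358, -0.02478084]), 'finger_force': 0.0, 'width': 0.9941242691089209} 0.0187
```

View pics/top0.png

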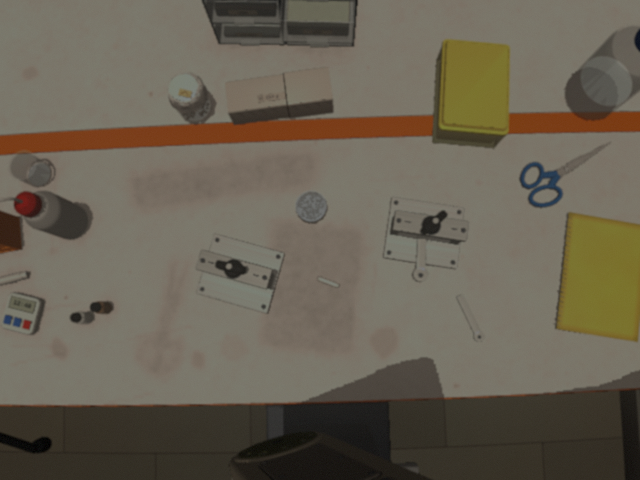

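View pics/scene0.png

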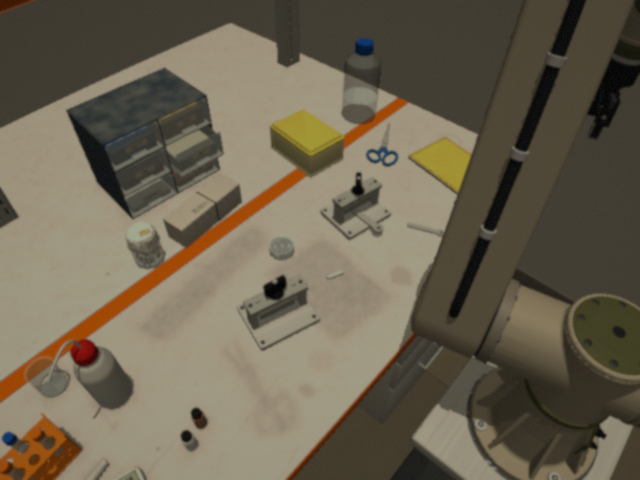

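The top view shows the stand with the gauge at about (430,225), its round gauge end at (419,274). The idle one is at (235,268). I'll zoom in on the stand to find the wing.

```bash
python3 - <<'E'
from h import *
import pickle
c=pickle.load(open("top0.pkl","rb")); f=c["frame"]
cr=f[185:290,370:485,::-1]; a=cv2.resize(cr,None,fx=5,fy=5,interpolation=cv2.INTER_CUBIC)
cv2.imwrite("pics/crop.png",cv2.convertScaleAbs(a,alpha=1.4))
g=f.max(2)
m=np.zeros(g.shape,np.uint8); m[200:245,395:465]=(g[200:245,395:465]<45)
n,l,s,ce=cv2.connectedComponentsWithStats(m)
for i in range(1,n):
    if s[i,4]>15:
        pts=np.argwhere(l==i)[:,::-1].astype(np.float32); r=cv2.minAreaRect(pts); print(s[i],ce[i],r)
        P=np.array([onz(c,u,v,.116)[:2] for u,v in pts]); print(P.mean(0),P.min(0),P.max(0)); w,V=np.linalg.eigh(np.cov(P.T)); print(w**.5,V[:,1])
# base corner holes approx
for u,v in [(391,198),(467,207),(458,269),(384,262)]: print(onz(c,u,v,.014))
for u,v in [(394,211),(468,218),(466,243),(391,231)]: print(onz(c,u,v,.078))
E
```

```text
[437 212   9   9  47] [441.40425532 215.31914894] ((441.4756164550781, 215.21951293945312), (5.622255325317383, 8.277210235595703), 51.34019470214844)
[ 0.55645776 -0.19746945] [ 0.54908951 -0.20334797] [ 0.56176036 -0.19050058]
[0.00256585 0.00386396] [-0.65131858  0.75880439]
[421 217  19  18 206] [429.39320388 226.24271845] ((430.5588684082031, 226.26473999023438), (16.249887466430664, 18.675243377685547), 14.03624439239502)
[ 0.53973802 -0.17760887] [ 0.52776965 -0.19291966] [ 0.55443971 -0.16408915]
[0.00677071 0.00692189] [-0.34780845  0.93756561]
[ 0.61123666 -0.13284035  0.014     ]
[ 0.59081371 -0.26621829  0.014     ]
[ 0.48169056 -0.24278895  0.014     ]
[ 0.49804076 -0.1150879   0.014     ]
[ 0.57385822 -0.12865992  0.078     ]
[ 0.55839718 -0.24921124  0.078     ]
[ 0.51721758 -0.24298631  0.078     ]
[ 0.54083919 -0.12209839  0.078     ]
```

View pics/crop.png

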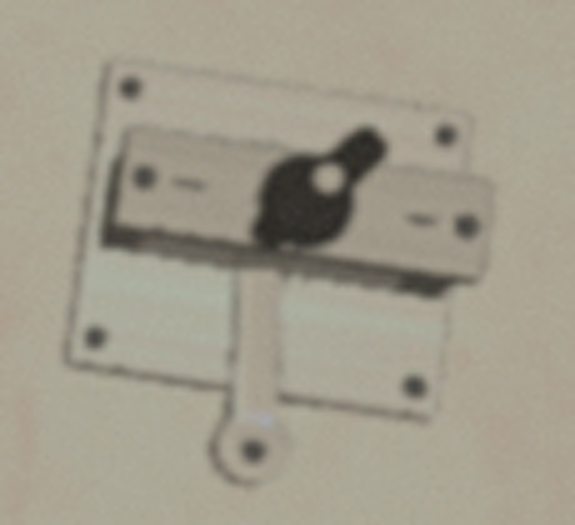

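```bash
python3 - <<'E'
from h import *
import pickle
c=pickle.load(open("top0.pkl","rb"))
q=lambda u,v,z: onz(c,370+u/5-.4,185+v/5-.4,z)
B=[q(u,v,.014) for u,v in [(130,88),(446,135),(415,387),(95,338)]]
print("base ctr",np.mean(B,0)); ang=lambda d:np.degrees(np.arctan2(d[1],d[0]))
x=B[0]+B[1]-B[2]-B[3]; y=B[0]+B[3]-B[1]-B[2]; print("x ang",ang(x),"y-90",ang(y)-90)
H=[q(144,177,.078),q(466,226,.078)]; print("bridge",np.mean(H,0),ang(H[0]-H[1])-90)
W=[q(378,140,.116),q(258,243,.116)]; print("wing",W,np.mean(W,0),ang(W[0]-W[1]),np.linalg.norm(W[0]-W[1]))
W=[q(378,140,.116),q(258,243,.100)]; print("wing",W,np.mean(W,0),ang(W[0]-W[1]),np.linalg.norm(W[0]-W[1]))
print("dot",q(328,178,.116)); print("gauge",q(253,450,.02),q(258,290,.02))
s=manip.state(); print(R.from_quat(s["ee_rot"]).as_matrix())
E
```

```text
base ctr [ 0.54886568 -0.18741945  0.014     ]
x ang -10.732711844757166 y-90 -10.550119508240897
bridge [ 0.54887542 -0.18716865  0.078     ] -10.624166007133908
wing [array([ 0.5606002 , -0.20370411,  0.116     ]), array([ 0.52916664, -0.16419916,  0.116     ])] [ 0.54488342 -0.18395164  0.116     ] -51.49119788935429 0.05048474727219401
wing [array([ 0.5606002 , -0.20370411,  0.116     ]), array([ 0.53189299, -0.16706129,  0.1       ])] [ 0.5462466 -0.1853827  0.108    ] -51.92365966916672 0.04922194366508733
dot [ 0.54900745 -0.18726223  0.116     ]
gauge [ 0.47358384 -0.17557814  0.02      ] [ 0.5290345  -0.18042091  0.02      ]
[[ 9.35627486e-01  3.52988810e-01 -3.28274647e-04]
 [ 3.52988866e-01 -9.35626140e-01  1.60835089e-03]
 [ 2.60587525e-04 -1.62069459e-03 -9.99998653e-01]]
```

The screw's axis is at (0.549, -0.187) and the stand is yawed -10.6°. The wing lies at -51.7°, so the screw reads about 0.72 and needs 49° more clockwise. I'll move above it with tool yaw 128.3°.

Request:
apply_moves(
  deltas=[
    [[0.447, -0.206, 0.06], [0, 0, -1.878], 1],
    [[0.447, -0.206, 0.06], [0, 0, -1.878], 1],
    [[0.447, -0.206, 0.06], [0, 0, -1.878], 1],
    [[0.447, -0.206, 0.06], [0, 0, -1.878], 1],
    [[0.447, -0.206, 0.06], [0, 0, -1.878], 1],
    [[0.447, -0.206, 0.06], [0, 0, -1.878], 1],
    [[0.447, -0.206, 0.06], [0, 0, -1.878], 1],
    [[0.447, -0.206, 0.06], [0, 0, -1.878], 1],
    [[0.447, -0.206, 0.06], [0, 0, -1.878], 1],
    [[0.447, -0.206, 0.06], [0, 0, -1.878], 1],
    [[0.447, -0.206, 0.06], [0, 0, -1.878], 1],
    [[0.447, -0.206, 0.06], [0, 0, -1.878], 1],
  ],
)

```text
time: 1.1
position: [0.5496, -0.1852, 0.1706]
ee_rot: [0.595, 0.804, 0.0, -0.0]
force: [1.1, -0.8, -0.6]
width: 1.002
finger_force: 0.0
```

Request:
apply_moves(
  deltas=[
    [[0, 0, 0], [0, 0, -0.38], 1],
    [[0, 0, 0], [0, 0, -0.38], 1],
    [[0, 0, 0], [0, 0, -0.38], 1],
    [[0, 0, 0], [0, 0, -0.38], 1],
    [[0, 0, 0], [0, 0, -0.38], 1],
  ],
)

```text
time: 1.52
position: [0.5483, -0.1873, 0.1709]
ee_rot: [0.437, 0.9, -0.0, -0.0]
force: [0.5, -0.1, 0.6]
width: 1.001
finger_force: 0.0
```

```bash
python3 - <<'E'
from h import *
c=snap("scene","pics/s1.png"); s=manip.state()
M=R.from_quat(s["ee_rot"]).as_matrix(); print(s["position"],np.degrees(np.arctan2(M[1,0],M[0,0])),s["force"],s["qpos"])
print("shift",M.T@(np.array([.549,-.1872,.092])-s["position"]))
u,v=map(int,proj(c,[.549,-.187,.116])); print(u,v)
cv2.imwrite("pics/s1c.png",cv2.resize(c["frame"][v-80:v+70,u-90:u+90,::-1],None,fx=4,fy=4,interpolation=cv2.INTER_CUBIC))
E
```

```text
[ 0.54823797 -0.18748866  0.17097756] 128.18716611672212 [-1.39639055 -0.14471336  0.13792691] [-4.67984736e-01  3.45528718e-01 -5.72844740e-02  1.16859137e+00
 -8.59768028e-05  4.36319750e-01]
shift [-0.0002849   0.00080386  0.07897716]
358 178
```

View pics/s1c.png

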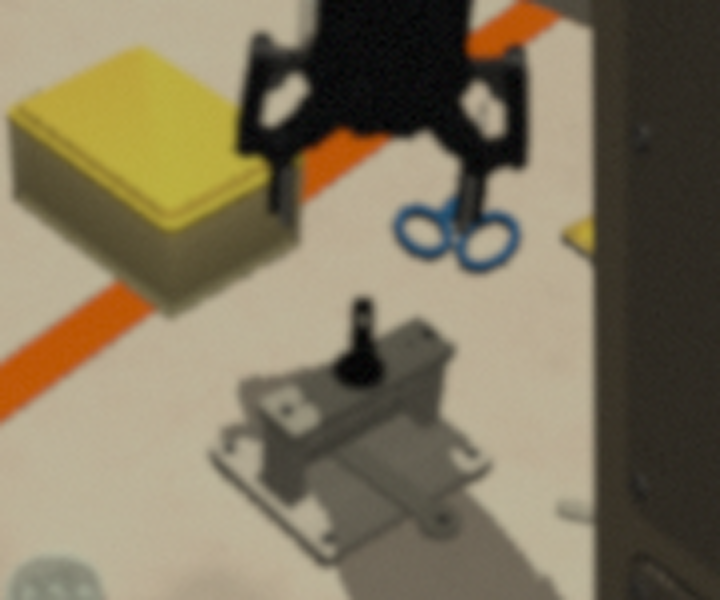

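The open fingers straddle the wing, seen end-on at about (362,340) in the crop, with a hub flange only at its foot. I'll go down and close gently.

Request:
apply_moves(
  deltas=[
    [[0, 0.0007, 0.035], [0, 0, 0], 1],
    [[0, 0.0007, 0.06], [0, 0, 0], 1],
    [[0, 0.0007, 0.077], [0, 0, 0], 1],
    [[0, 0.0007, 0.077], [0, 0, 0], 1],
    [[0, 0.0007, 0.077], [0, 0, 0], -0.3],
    [[0, 0.0007, 0.077], [0, 0, 0], -1],
    [[0, 0.0007, 0.077], [0, 0, 0], -1],
    [[0, 0.0007, 0.077], [0, 0, 0], -1],
    [[0, 0.0007, 0.077], [0, 0, 0], -1],
    [[0, 0.0007, 0.077], [0, 0, 0], -1],
    [[0, 0.0007, 0.077], [0, 0, 0], -1],
    [[0, 0.0007, 0.077], [0, 0, 0], -1],
  ],
  squeeze=40,
)

```text
time: 2.57
position: [0.5489, -0.1879, 0.0954]
ee_rot: [0.436, 0.9, -0.001, 0.001]
force: [-2.8, -2.0, 6.5]
width: 0.142
finger_force: 42.0
```

Request:
apply_moves(
  deltas=[
    [[0, 0, 0], [0, 0, 0.08], -1],
    [[0, 0, 0], [0, 0, 0.16], -1],
    [[0, 0, 0], [0, 0, 0.24], -1],
    [[0, 0, 0], [0, 0, 0.32], -1],
    [[0, 0, 0], [0, 0, 0.4], -1],
    [[0, 0, 0], [0, 0, 0.48], -1],
    [[0, 0, 0], [0, 0, 0.56], -1],
    [[0, 0, 0], [0, 0, 0.64], -1],
    [[0, 0, 0], [0, 0, 0.72], -1],
    [[0, 0, 0], [0, 0, 0.79], -1],
    [[0, 0, 0], [0, 0, 0.85], -1],
    [[0, 0, 0], [0, 0, 0.85], -1],
  ],
)

```text
time: 3.57
position: [0.5473, -0.1884, 0.0954]
ee_rot: [0.769, 0.639, -0.002, 0.0]
force: [-8.9, -4.3, 8.8]
width: 0.143
finger_force: 42.4
```

```bash
python3 - <<'E'
from h import *
s=manip.state()
M=R.from_quat(s["ee_rot"]).as_matrix(); print(s["position"],np.degrees(np.arctan2(M[1,0],M[0,0])),s["force"],s["wrist_torque"],s["width"])
E
```

```text
[ 0.54728793 -0.18835903  0.09537528] 79.46582039266917 [-8.887754   -4.26234747  8.79058641] [-0.76561986  1.56669153 -0.16945671] 0.14315592757434809
```

Request:
apply_moves(
  deltas=[
    [[0, 0, 0], [0, 0, 0], -1],
    [[0, 0, 0], [0, 0, 0], -0.5],
    [[0, 0, 0], [0, 0, 0], 0.3],
    [[0, 0, 0], [0, 0, 0], 1],
    [[0, 0, 0], [0, 0, 0], 1],
    [[0, 0, 0], [0, 0, 0], 1],
    [[0, 0, 0], [0, 0, 0], 1],
    [[0, 0, -0.03], [0, 0, 0], 1],
    [[0, 0, -0.06], [0, 0, 0], 1],
    [[0, 0, -0.1], [0, 0, 0], 1],
    [[0, 0, -0.1], [0, 0, 0], 1],
  ],
)

```text
time: 4.48
position: [0.5525, -0.1886, 0.2021]
ee_rot: [0.768, 0.641, 0.002, 0.005]
force: [1.2, -0.2, 1.6]
width: 0.999
finger_force: 0.0
```

Request:
apply_moves(
  deltas=[
    [[-0.04, 0.0, -0.04], [0, 0, 0], 1],
    [[-0.08, 0, -0.06], [0, 0, 0], 1],
    [[-0.12, 0, -0.06], [0, 0, 0], 1],
    [[-0.16, 0, -0.06], [0, 0, 0], 1],
    [[-0.19, 0, -0.06], [0, 0, 0], 1],
    [[-0.22, 0, -0.06], [0, 0, 0], 1],
    [[-0.22, 0, -0.06], [0, 0, 0], 1],
  ],
)

```text
time: 5.07
position: [0.508, -0.4096, 0.2531]
ee_rot: [0.77, 0.638, -0.001, 0.001]
force: [-0.2, 1.0, -0.5]
width: 0.999
finger_force: 0.0
```

```bash
python3 - <<'E'
from h import *
import pickle
c=snap("top","pics/t2.png"); pickle.dump(c,open("t2.pkl","wb"));f=c["frame"]
cv2.imwrite("pics/t2c.png",cv2.convertScaleAbs(cv2.resize(f[185:290,370:485,::-1],None,fx=5,fy=5,interpolation=cv2.INTER_CUBIC),alpha=1.4))
print(manip.state()["position"],manip.state()["time"])
E
```

```text
[ 0.50863748 -0.40674485  0.25316456] 5.1167
```

View pics/t2c.png

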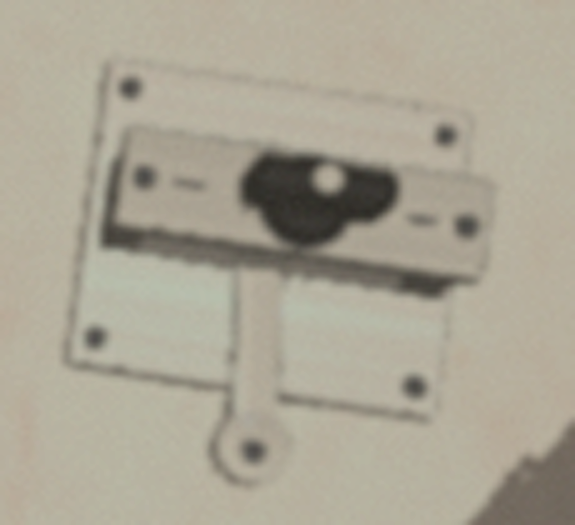

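The wing is now in line with the bridge: its upper edge runs (262,150)–(390,172), against the bridge holes at (144,177)–(466,226). The gauge hasn't moved. I'll check the angle once in numbers.

```bash
python3 - <<'E'
from h import *
import pickle
c=pickle.load(open("t2.pkl","rb")); g=cv2.resize(c["frame"][185:290,370:485].max(2),None,fx=5,fy=5,interpolation=cv2.INTER_CUBIC)
P=[]
for u in list(range(268,304))+list(range(356,382)):
    col=g[130:230,u]; v=130+np.argmax(col<65); P.append(onz(c,370+u/5-.4,185+v/5-.4,.116)[:2])
P=np.array(P); l=cv2.fitLine(P.astype(np.float32)*1000,cv2.DIST_HUBER,0,.01,.01).ravel(); a=np.degrees(np.arctan2(l[1],l[0]))%180
print("wing",a,"screw",np.radians(180-10.65-a))
E
```

```text
wing 79.32662 screw 1.5712044
```

```bash
python3 -c "
from bench import manip
print(manip.job_done())"
```

```text
the job is handed in; nothing more can be done
None
```

I turned the screw of the applicator with the gauge clockwise from about 0.72 to 1.57 rad (the right-drag setting, measured from the top camera) and let go. The gauge hasn't moved, I didn't touch the other applicator's screw, and the job was handed in just after 5 s on the robot's clock.

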